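# Measure a fired test bar in the length gauge

## Robot

A 7-joint arm with a two-finger parallel gripper is mounted at the origin on the work surface. World frame = base frame: x ahead of the robot, y to its left, z up, the work surface at z = 0. Lengths are in m, angles in rad, forces in N, time in s.
With the tool pointing down it reaches from about 0.425 to 0.825 m from the base axis. Payload 3.6 kg.
Tool frame: the origin (TCP) lies on the centre line of the jaws, within the pads' length; the fingertips stand 25 mm ahead of it and the grasp point (between the pads) lies 6 mm ahead of it; z points along the fingers, y is the line along which they close (so a half turn about z gives the same grasp; the last joint's range is limited). The gripper opens to 85 mm and grips with 20 to 120 N. Pads are 22 mm wide; open, the fingers measure 114 mm over their backs; the gripper's body (76 mm by 85 mm) begins 54 mm behind the grasp point. The pads swing forward as they close: fully open they stand 13 mm farther back than shut.
Start: joints at [-0.026, 0.615, -0.013, 1.423, 0.008, 1.103, -0.04], TCP at [0.65, 0, 0.256] pointing down, gripper open.
Joint ranges: [-3.12, 3.12], [-0.3, 2.06], [-1.34, 1.32], [0.26, 2.42], [-1.36, 4.5], [0.01, 1.98], [-2.84, 2.84]. Speed limits (rad/s): [2.79, 2.79, 3.14, 3.14, 3.14, 3.14, 3.14].

## Interface

Orientations are given as a unit quaternion [w, x, y, z].
In Python, from workcell import ctrl gives the robot as it stands.
- The arm moves only by the tool drive_tool, never from a script. Its argument "plan" is a list of rows, each an object with "offset": the shift along the tool's x, y, z scaled (see below), a list of three; "delta_rot": the turn, a rotation vector about the tool's x, y, z scaled (see below), a list of three. In form: [{"offset": [tx, ty, tz], "delta_rot": [ax, ay, az]}, ...]. A call has 1 to 8 rows; each row is the pose to reach, as a shift and turn from the pose commanded when the call began, along the tool's axes at that moment; what a row does not reach only later rows make up. The controller multiplies each number of a shift by 25 cm and each number of a turn by 90 degrees. A row lasts 1/12 s, in which the tool goes at most 41.7 mm and 7.16 degrees, less where a joint would pass 70% of its speed; a pose out of reach is approached as far as the arm can. A call with a number of a shift or a turn outside -1 to 1 is refused whole. A call with a gripper value outside its range is refused whole. "grip" is the opening, from 0 (shut) to 1 (fully open), set as the call begins (left out, the last holds). The fingers move at their own pace and stop on an object; "force" is the grip in N (left out, the last holds). Time passes only in rows, so rows that repeat a pose let the fingers close. It gives the time, the measured TCP pose, the force, the opening and the grip force at its end, in the units of the state.
- ctrl.observe(): the state, without advancing time (a new reading comes with each control period).
- ctrl.get_image(name): name is "scene" or "side" or "wrist"; returns a dict with "image" (384x512x3 uint8, red, green, blue), "K" (3x3 intrinsics, pixels), "R" (3x3) and "t" (3): a world point X has camera coordinates R X + t. Camera axes: x right, y down, z forward; pixel columns grow to the right and rows downward; lengths in m; the calibration is good to about 2 mm. A picture is of the moment at which its call begins. There is no depth.
- ctrl.close_job(): hands the job in; it is judged then, once.
The state is a dict: "t": time; "qpos": joint angles; "qd": joint speeds; "joint_efforts": joint torques, N m; "position": TCP position; "ee_rot": TCP orientation; "ft_force": force on the tool from outside, world axes, zero at the start; "moment": the same for the moment, N m; "opening": finger opening in m; "grip_force": force on a finger pad.
Only numpy, scipy, OpenCV 4.12 (cv2) and the standard library are available. Lean on these libraries where they do the work, as an engineer would, in place of code of your own. Each camera call takes 0.05 s, during which the arm holds its last target. There are 200 camera calls.

## Task

Measure the terracotta test bar in the green length gauge: lay it down flat in the gauge's bed, between the orange jaw and the dark fixed stop, with its blue glazed end towards the stop, and let go of it. Then wind the handwheel clockwise until the jaw has pushed the bar snugly up against the stop, without forcing it. Lay the bar down gently rather than dropping it, move the jaw with the handwheel only, and leave everything else where it is.

Things in the scene. Friction and masses are not known exactly. Their poses are not given: they have to be found in the camera images.
- bar_red: terracotta-coloured fired clay bar, 150 long (x) x 30 wide (y) x 22 high (z) mm, about 0.22 kg, lying flat on the table at the robot's left beside a cream and a grey bar of the same size (the three swap places). Origin: centre of its underside; its x axis runs along the bar towards its blue glazed end (the last 32 mm)
- glazed_end (a point): centre of the lower edge of the terracotta bar's glazed end face (75 mm along +x from the bar's origin, at underside height)
- plain_end (a point): centre of the lower edge of the terracotta bar's plain end face (75 mm along -x from the bar's origin)
- stop_face (a point): point fixed to the gauge: on the bed's floor, 30 mm above the table, at the middle of the fixed stop's face. y axis: along the bed, from the jaw to the stop and into it, roughly world +y; z up. The dark stop is 60 mm wide (x), 30 mm long (y 0 to +30) and rises 32 mm above the bed
- gauge: green length gauge, base 100 mm wide (x), 450 long (y) and 30 high, bolted down; place and yaw differ from start to start. Origin at its underside, 120 mm in -y from the stop face; axes as stop_face. Its bed is a flat strip 42 mm wide, from the stop back to 290 mm in -y, with lips 6 mm thick and 5 mm high on both sides; lips and stop are all that stands beside the bar
- jaw_face (a point): orange sliding jaw, 36 x 36 mm, top 28 mm above the bed, on the bed's centre line, guided by the gauge. This point: middle of its front face (the one that meets the bar), at bed-floor height; axes as stop_face. A steel rack runs back from it under the handwheel. It must not be pushed by hand (with the gripper)
- jaw (a joint): travel of the jaw in m: 0 = fully open (front face 280 mm from the stop face), growing towards the stop; the front face is 0.280 - value from the stop face, so with the 150 mm bar closed up against the stop it reads 0.130. It starts between 0.01 and 0.07
- wheel (a joint): handwheel angle in rad, growing clockwise seen from above; geared to the jaw, 14 mm of jaw travel per rad (88 mm a turn). It turns stiffly (about 1 to 2 N at the knob) and stays where it is left. Once the jaw meets resistance, 10 N at the knob presses it forward with about 40 N; over 90 N is too much for the bar
- wheel_axis (a point): point on the vertical axis of the handwheel, at the height of its rim's centre (90 mm above the table). The dark wheel lies level: rim 120 mm across to its centre line, bar 12 mm thick (top at 96 mm), three spokes, hub 32 mm across with its top at 100 mm
- knob_top (a point): centre of the top of the black upright knob on the handwheel's rim, which spins freely on its pin: 22 mm across, from 98 to 146 mm above the table, its axis 58 mm from the wheel's axis. Push it round from behind with the closed fingers (tips just above the rim) or hold it and lead it round
- bar_cream: cream bar with blue end, 150 x 30 x 22 mm, loose, a bystander; origin at the centre of its underside
- bar_grey: grey bar with blue end, 150 x 30 x 22 mm, loose, a bystander; origin at the centre of its underside
- jar_blue: glaze jar with blue label, 68 mm across, 100 mm high, loose, a bystander; origin at the centre of its underside
- jar_orange: glaze jar with orange label, 68 mm across, 100 mm high, loose, a bystander; origin at the centre of its underside
- spatula: spatula, 200 mm long, lying beyond the bars, loose, a bystander; origin near its middle
- palette: flat white plate used as palette, 170 mm across, 18 mm high, loose, a bystander; origin at the centre of its underside
- mug: blue mug, 80 mm across, 90 mm high, loose, a bystander; origin at the centre of its underside
There are look-alikes about, which are no part of the job. Of the things like the bar_red, leave any that is turquoise or yellow; of the rest the smaller one is meant.

How it is judged:
On the way:
1. the terracotta bar lies flat in the bed between jaw and stop, glazed end towards the stop, released and at rest (z of bar_red in the frame of stop_face between -0.004 and 0.004 m and angle between bar_red's own z axis and vertical below 0.05 rad and x of glazed_end in the frame of stop_face between -0.01 and 0.01 m and x of plain_end in the frame of stop_face between -0.01 and 0.01 m and y of glazed_end in the frame of stop_face between -0.12 and 0.003 m and y of plain_end in the frame of stop_face below -0.14 m and linear speed of bar_red below 0.02 m/s and contact force between the fingers and bar_red below 0.1 N and value of joint jaw below 0.125 m), for 0.2 s.
At the end, for the whole second after the job is handed in: The terracotta bar lies flat in the bed (floor within 4 mm, tilt under 0.05 rad, both ends within 10 mm of the centre line), glazed end within 2 mm of the stop, jaw closed up to it (joint jaw above 0.128); bar and jaw at rest, bar released (z of bar_red in the frame of stop_face between -0.004 and 0.004 m and angle between bar_red's own z axis and vertical below 0.05 rad and x of glazed_end in the frame of stop_face between -0.01 and 0.01 m and x of plain_end in the frame of stop_face between -0.01 and 0.01 m and y of glazed_end in the frame of stop_face between -0.12 and 0.003 m and y of plain_end in the frame of stop_face below -0.14 m and linear speed of bar_red below 0.02 m/s and contact force between the fingers and bar_red below 0.1 N and y of glazed_end in the frame of stop_face above -0.002 m and value of joint jaw above 0.128 m and velocity of joint jaw below 0.005 m/s); the robot touches nothing.
It fails at once if the bar is squeezed with more than 90 N by the jaw (contact force between jaw and bar_red above 90 N).
It fails at once if the jaw is pushed directly by the robot (over 5 N) (contact force between the arm and jaw above 5 N).
It fails at once if the terracotta bar is dropped (falls freely faster than 0.5 m/s, about 13 mm) (contact force between the fingers and bar_red below 0.01 N and linear speed of bar_red above 0.5 m/s).
It fails at once if another bar, a jar, the spatula, the palette or the mug is moved by more than 30 mm (distance of any of bar_cream, bar_grey, jar_blue, jar_orange, spatula, palette, mug from where it was at the start of the episode above 0.03 m).
It also fails if it takes over 70 s, if anything falls off the work surface, if the arm or the gripper's body presses on something with over 40 N, if the wrist force passes 120 N, or if a joint passes its speed limit or range.

## Working session

There is one attempt and no reset: what is moved stays moved. The work goes in short steps, Python scripts to look and compute and a tool call to move; the robot and the scene stay as the last step left them, time stands still between calls to the robot, and variables do not carry over. Pictures are saved under pics/ and viewed, at most 10 in all, crops included, and the job is handed in when it is done.

Besides the shell and the picture viewer there is one more tool, called after "Emit:" as name([rows], argument=value, ...), one row to a line, values as JSON. drive_tool: Moves the arm, as the interface text tells. Its arguments: {"type":"object","properties":{"plan":{"type":"array","items":{"type":"object","properties":{"offset":{"type":"array","items":{"type":"number"}},"delta_rot":{"type":"array","items":{"type":"number"}}}}},"grip":{"type":"number"},"force":{"type":"number"}},"required":["plan"]}

```bash
mkdir -p pics
cat > h.py <<'E'
import numpy as np, cv2, pickle
from workcell import ctrl
from scipy.spatial.transform import Rotation as Rn
def snap(n,f):
    d=ctrl.get_image(n); cv2.imwrite(f'pics/{f}.png',cv2.cvtColor(d['image'],cv2.COLOR_RGB2BGR)); pickle.dump(d,open(f'pics/{f}.pkl','wb')); return d
def load(f): return pickle.load(open(f'pics/{f}.pkl','rb'))
def px2w(d,u,v,z):
    K,R,t=[np.array(d[k],float) for k in('K','R','t')]
    r=R.T@np.linalg.inv(K)@np.array([u,v,1.]); c=-R.T@t
    return c+r*(z-c[2])/r[2]
def w2px(d,X):
    p=np.array(d['K'])@(np.array(d['R'])@np.array(X)+np.array(d['t'])); return p[:2]/p[2]
E
python3 - <<'E'
from h import *
a=snap('scene','scene0');b=snap('side','side0');c=snap('wrist','wrist0')
im=np.hstack([cv2.imread(f'pics/{n}0.png') for n in('scene','side')])
cv2.imwrite('pics/both0.png',cv2.resize(im,(800,300)))
cv2.imwrite('pics/scene_big.png',cv2.resize(cv2.imread('pics/scene0.png'),(800,600),interpolation=cv2.INTER_CUBIC))
s=ctrl.observe();print(s['t'],s['position'],s['ee_rot'],s['opening'])
for d in(a,b,c): print(-np.array(d['R']).T@np.array(d['t']),np.array(d['R'])[2])
E
```

```text
0.15 [6.49478508e-01 4.32735282e-05 2.55402785e-01] [-7.02187844e-04  7.07075453e-01  7.07137424e-01 -6.88732284e-04] 0.08576880024336153
[ 1.1539386  -0.73030926  1.65596554] [-0.33068028  0.4186234  -0.84581618]
[0.38325071 1.25386914 1.0238111 ] [ 0.10895782 -0.79810284 -0.59258759]
[0.64936222 0.06918754 0.37250129] [-0.00160376 -0.27345768 -0.9618827 ]
```

View pics/scene_big.png

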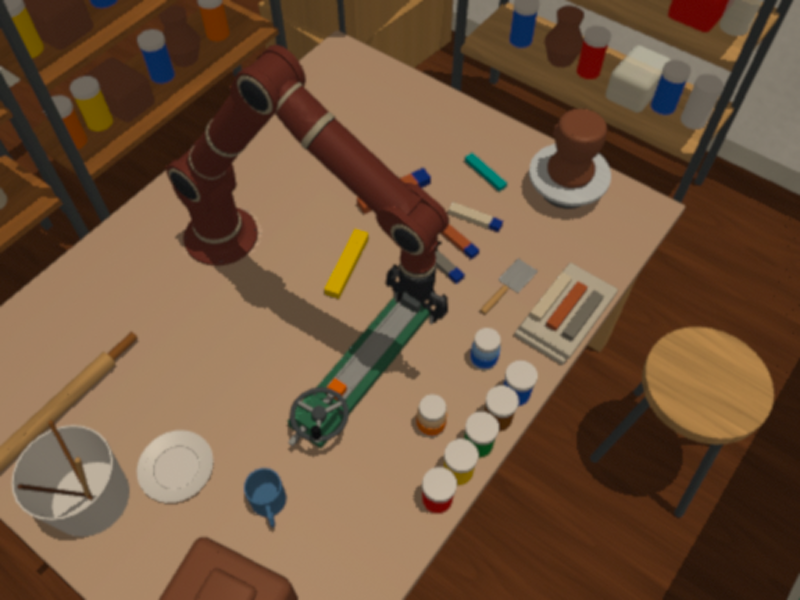

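View pics/side0.png

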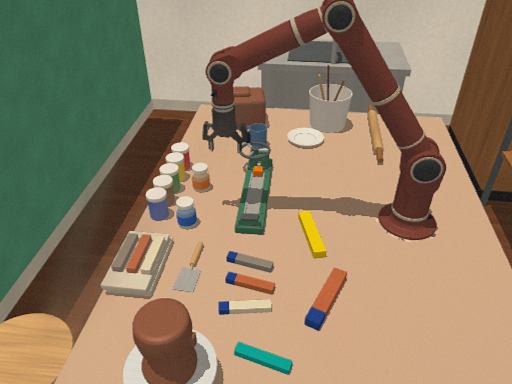

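The side view shows three candidates of terracotta colour:
- (250,283), between cream and grey, with a blue end.
- (327,298), with a blue end but clearly larger.
- A swatch in the tray at (139,253), with no blue end.

The small one at (250,283) fits. I'll enlarge that area and measure the gauge.

Run:
```python
from h import *
im=cv2.imread('pics/side0.png')
cv2.imwrite('pics/crop_bars.png',cv2.resize(im[130:330,190:390],(600,600),interpolation=cv2.INTER_CUBIC))
d=load('side0')
hsv=cv2.cvtColor(im,cv2.COLOR_BGR2HSV)
def rep(name,m,z):
    n,l,st,ce=cv2.connectedComponentsWithStats(m.astype(np.uint8))
    for i in range(1,n):
        if st[i,4]>25: 
            x,y=ce[i]; print(name,st[i],ce[i].round(1),px2w(d,x,y,z).round(4))
H,S,V=[hsv[...,i].astype(int) for i in range(3)]
roi=np.zeros(H.shape,bool);roi[130:330,190:350]=1
rep('red',roi&((H<10)|(H>174))&(S>150)&(V>80),.016)
rep('blue',roi&(H>105)&(H<130)&(S>150),.016)
```

```text
red [313 268  34  45 504] [330.8 289.3] [0.2735 0.3699 0.016 ]
red [235 275  40  19 313] [254.5 283.7] [0.4998 0.3771 0.016 ]
blue [190 213   6  12  51] [192.5 219. ] [0.7561 0.1092 0.016 ]
blue [227 252  10  11  75] [231.3 256.9] [0.5878 0.2758 0.016 ]
blue [226 273  11  12  83] [230.5 278. ] [0.575  0.3638 0.016 ]
blue [219 302  10  12 113] [223.7 307.6] [0.575  0.4754 0.016 ]
blue [305 308  20  22 290] [314.6 318.4] [0.319  0.4796 0.016 ]
```

View pics/crop_bars.png

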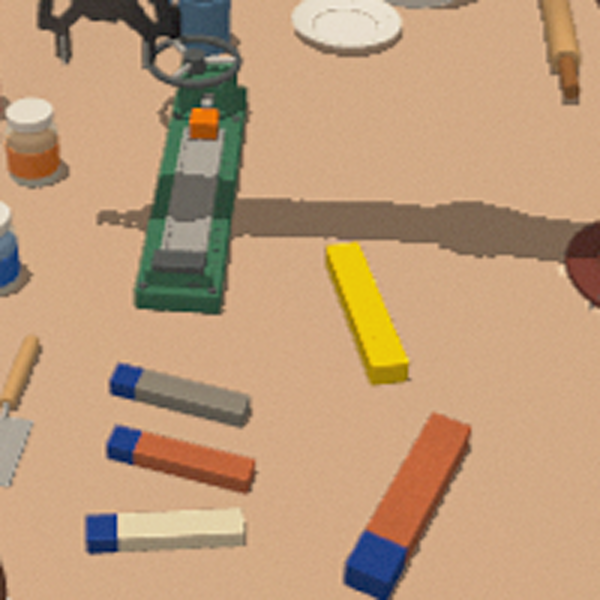

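The crop shows the small terracotta bar at crop (180,460), with its glazed end to the left (world +x). The gauge has its orange jaw at crop (204,123) and its stop at crop (182,258).

Run:
```python
from h import *
cv2.imwrite('pics/wrist_big.png',cv2.resize(cv2.imread('pics/wrist0.png'),(800,600),interpolation=cv2.INTER_CUBIC))
d=load('side0')
c=lambda x,y,z:print((x,y),px2w(d,190+x/3-.33,130+y/3-.33,z).round(4))
for p in[(115,428),(255,460),(248,492),(108,458)]: c(*p,.022 if p[1]<470 else 0.0)
c(137,292,.03);c(219,298,.03);c(180,248,.062);c(204,113,.058);c(195,60,.09)
print(load('wrist0')['K'])
```

```text
(115, 428) [0.5854 0.3477 0.022 ]
(255, 460) [0.4397 0.372  0.022 ]
(248, 492) [0.4441 0.3947 0.    ]
(108, 458) [0.5852 0.388  0.022 ]
(137, 292) [0.5955 0.1477 0.03  ]
(219, 298) [0.5016 0.1461 0.03  ]
(180, 248) [0.552 0.102 0.062]
(204, 113) [ 0.5596 -0.1849  0.058 ]
(195, 60) [ 0.5819 -0.2648  0.09  ]
[[306.52129516   0.         257.97170126]
 [  0.         306.52129516 189.90087893]
 [  0.           0.           1.        ]]
```

View pics/wrist_big.png

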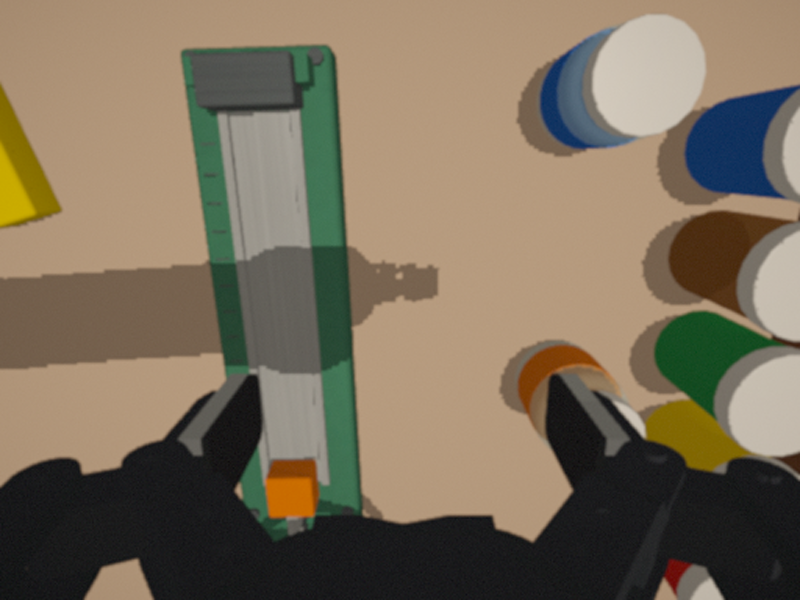

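The wrist view shows the gauge with the stop face foot at about (198–301,107), the bed strip running from (219–300,111), and the jaw with its front foot at about (268–317,460).

Run:
```python
from h import *
d=load('wrist0'); s=.64
def c(n,x,y,z): p=px2w(d,x*s-.2,y*s-.2,z);print(n,p.round(4));return p
im=cv2.imread('pics/wrist0.png')
L=c('baseL0',183,52,.03);R=c('baseR0',332,46,.03);L1=c('baseL1',239,450,.03);R1=c('baseR1',356,450,.03)
c('stopbotL',199,108,.03);c('stopbotR',301,106,.03)
c('stoptopL',191,55,.062);c('stoptopR',292,53,.062)
c('jawbotL',270,461,.03);c('jawbotR',317,460,.03);c('jawtopFL',267,478,.058);c('jawtopFR',318,476,.058);c('jawtopBL',267,516,.058);c('jawtopBR',315,516,.058)
for n,a,b in(('L',L,L1),('R',R,R1)): v=(a-b);print(n,np.degrees(np.arctan2(-v[0],v[1])))
```

```text
baseL0 [0.5057 0.1372 0.03  ]
baseR0 [0.6026 0.1407 0.03  ]
baseL1 [ 0.5142 -0.1583  0.03  ]
baseR1 [ 0.61   -0.1583  0.03  ]
stopbotL [0.5121 0.1032 0.03  ]
stopbotR [0.5804 0.1045 0.03  ]
stoptopL [0.5236 0.1293 0.062 ]
stoptopR [0.5833 0.1303 0.062 ]
jawbotL [ 0.5388 -0.1687  0.03  ]
jawbotR [ 0.5776 -0.1677  0.03  ]
jawtopFL [ 0.5444 -0.1642  0.058 ]
jawtopFR [ 0.5836 -0.1624  0.058 ]
jawtopBL [ 0.5417 -0.199   0.058 ]
jawtopBR [ 0.5794 -0.1989  0.058 ]
L 1.6591118030952652
R 1.4123792021183987
```

```bash
cat >> h.py <<'E'
def to(pos,yaw,s=None):
    """scaled offset & delta_rot to reach world pos with tool x at world yaw (deg), tool down"""
    s=s or ctrl.observe(); q=s['ee_rot']; R=Rn.from_quat([q[1],q[2],q[3],q[0]])
    y=np.radians(yaw); T=Rn.from_matrix(np.array([[np.cos(y),np.sin(y),0],[np.sin(y),-np.cos(y),0],[0,0,-1]]))
    o=R.inv().apply(np.array(pos)-s['position'])/.25; r=np.degrees((R.inv()*T).as_rotvec())/90
    x=R.as_matrix()[:,0]
    print('t',round(s['t'],2),'pos',np.round(s['position'],4),'yaw',round(float(np.degrees(np.arctan2(x[1],x[0]))),2),'F',np.round(s['ft_force'],1),'q7',round(float(s['qpos'][6]),2),'off',o.round(3),'rot',r.round(3)); return o,r
E
sed -i 's/^$//' h.py
```

Emit:
drive_tool([
  {"offset": [0.1,-0.03,0],"delta_rot": [0,0,0.07]},
  {"offset": [0.2,-0.07,0],"delta_rot": [0,0,0.15]},
  {"offset": [0.3,-0.1,0],"delta_rot": [0,0,0.22]},
  {"offset": [0.4,-0.14,0],"delta_rot": [0,0,0.3]},
  {"offset": [0.5,-0.17,0],"delta_rot": [0,0,0.37]},
  {"offset": [0.6,-0.21,0],"delta_rot": [0,0,0.45]},
  {"offset": [0.7,-0.24,0],"delta_rot": [0,0,0.52]},
  {"offset": [0.8,-0.28,0],"delta_rot": [0,0,0.6]},
])

```text
t: 0.82
position: [0.5794, 0.2011, 0.256]
ee_rot: [-0.0, 0.952, 0.307, -0.0]
ft_force: [0.2, 0.3, 0.7]
opening: 0.0856
grip_force: 0.0
```

```bash
python3 -c "
from h import *
to([.512,.378,.256],-9.5)"
```

```text
t 0.82 pos [0.5794 0.2011 0.256 ] yaw 35.71 F [0.2 0.3 0.7] q7 -1.19 off [ 0.194 -0.732 -0.   ] rot [0.    0.    0.502]
```

Emit:
drive_tool([
  {"offset": [0.03,-0.1,0],"delta_rot": [0,0,0.07]},
  {"offset": [0.06,-0.2,0],"delta_rot": [0,0,0.14]},
  {"offset": [0.09,-0.31,0],"delta_rot": [0,0,0.22]},
  {"offset": [0.12,-0.42,0],"delta_rot": [0,0,0.29]},
  {"offset": [0.15,-0.53,0],"delta_rot": [0,0,0.36]},
  {"offset": [0.18,-0.64,0],"delta_rot": [0,0,0.43]},
  {"offset": [0.194,-0.732,0],"delta_rot": [0,0,0.5]},
  {"offset": [0.194,-0.732,0],"delta_rot": [0,0,0.502]},
])

```text
t: 1.48
position: [0.5067, 0.3843, 0.2549]
ee_rot: [-0.002, 0.997, -0.076, -0.002]
ft_force: [-0.9, 2.1, -0.9]
opening: 0.0851
grip_force: 0.0
```

Run:
```python
from h import *
to([.512,.378,.256],-9.5)
d=snap('wrist','wrist1')
im=cv2.imread('pics/wrist1.png')
cv2.imwrite('pics/w1.png',cv2.resize(im,(800,600),interpolation=cv2.INTER_CUBIC))
h=cv2.cvtColor(im,cv2.COLOR_BGR2HSV);H,S,V=[h[...,i].astype(int) for i in range(3)]
m=((H<9)|(H>174))&(S>165)&(V>60); b=(H>105)&(H<130)&(S>150)
for n,mm in(('r',m),('b',b)):
    k,l,st,ce=cv2.connectedComponentsWithStats(mm.astype(np.uint8))
    for i in range(1,k):
        if st[i,4]>150:
            r=cv2.boxPoints(cv2.minAreaRect(np.argwhere(l==i)[:,::-1].astype(np.float32)))
            print(n,st[i],r.round(1).tolist(),[px2w(d,*p,.022)[:2].round(4).tolist() for p in r])
```

```text
t 1.48 pos [0.5067 0.3843 0.2549] yaw -8.66 F [-0.9  2.1 -0.9] q7 -2.16 off [ 0.025  0.022 -0.004] rot [-0.002  0.003  0.009]
b [337  60  32  29 791] [[336.70001220703125, 87.0], [338.20001220703125, 59.400001525878906], [368.20001220703125, 61.099998474121094], [366.70001220703125, 88.5999984741211]] [[0.5776, 0.2879], [0.6051, 0.2841], [0.5986, 0.2528], [0.571, 0.2559]]
b [262  87  26  26 570] [[262.0, 87.0], [287.0, 87.0], [287.0, 112.0], [262.0, 112.0]] [[0.5898, 0.3678], [0.5857, 0.341], [0.5597, 0.3443], [0.5639, 0.3717]]
b [158  98  35  31 686] [[157.89999389648438, 105.80000305175781], [183.10000610351562, 95.80000305175781], [192.8000030517578, 119.9000015258789], [167.60000610351562, 130.0]] [[0.5877, 0.484], [0.5939, 0.4543], [0.5671, 0.4492], [0.5605, 0.4796]]
b [ 193  287   37   43 1182] [[191.1999969482422, 323.29998779296875], [200.8000030517578, 284.8999938964844], [231.10000610351562, 292.5], [221.5, 330.8999938964844]] [[0.3029, 0.5078], [0.3594, 0.4829], [0.3423, 0.4457], [0.2846, 0.4693]]
```

View pics/w1.png

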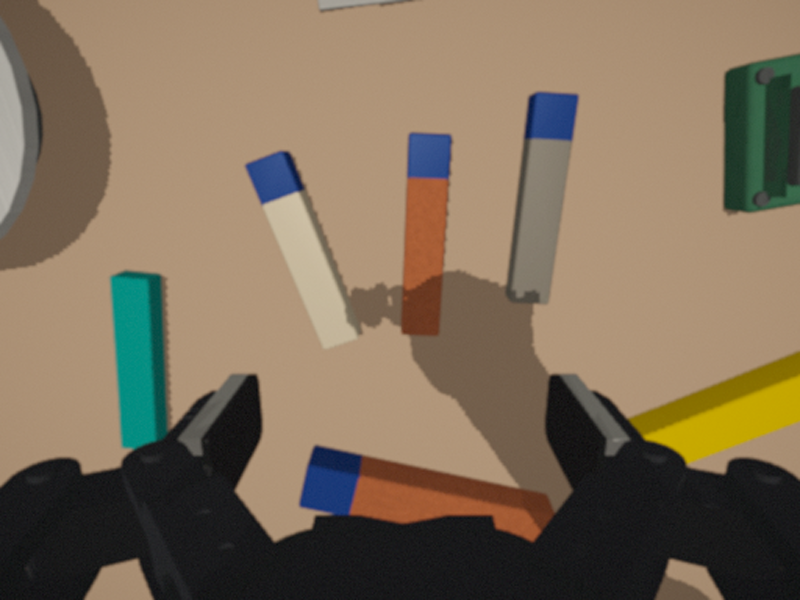

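The picture shows the terracotta bar's top corners at (409,133), (451,133), (440,334) and (402,334), with cream and grey clear on either side.

Run:
```python
from h import *
d=load('wrist1')
P=[px2w(d,x*.64-.2,y*.64-.2,.022) for x,y in((409,133),(451,133),(440,334),(402,334))]
for p in P: print(p.round(4))
g=(P[0]+P[1])/2;q=(P[2]+P[3])/2;v=g-q;c=(g+q)/2
yaw=np.degrees(np.arctan2(v[1],v[0]));print(np.linalg.norm(v[:2]),np.linalg.norm((P[0]-P[1])[:2]),np.linalg.norm((P[2]-P[3])[:2]),c,yaw)
to([c[0],c[1],.12],yaw)
```

```text
[0.592 0.368 0.022]
[0.5876 0.3392 0.022 ]
[0.442 0.366 0.022]
[0.4464 0.3952 0.022 ]
0.14808416453124845 0.02905115862740771 0.02953848065768313 [0.51701925 0.36709719 0.022     ] -10.505878818256276
t 1.53 pos [0.5087 0.3807 0.2552] yaw -8.69 F [-0.4 -0.5  0.4] q7 -2.15 off [0.043 0.049 0.541] rot [-0.     0.002  0.02 ]
```

Emit:
drive_tool([
  {"offset": [0.02,0.02,0.1],"delta_rot": [0,0,0.01]},
  {"offset": [0.043,0.049,0.2],"delta_rot": [0,0,0.02]},
  {"offset": [0.043,0.049,0.3],"delta_rot": [0,0,0.02]},
  {"offset": [0.043,0.049,0.42],"delta_rot": [0,0,0.02]},
  {"offset": [0.043,0.049,0.54],"delta_rot": [0,0,0.02]},
  {"offset": [0.043,0.049,0.6],"delta_rot": [0,0,0.02]},
  {"offset": [0.043,0.049,0.64],"delta_rot": [0,0,0.02]},
  {"offset": [0.043,0.049,0.64],"delta_rot": [0,0,0.02]},
], grip=0.65, force=40)

```text
t: 2.2
position: [0.5196, 0.3607, 0.094]
ee_rot: [0.002, 0.995, -0.096, -0.002]
ft_force: [-1.0, -0.2, 0.4]
opening: 0.0556
grip_force: 0.0
```

```bash
python3 -c "
from h import *
to([.517,.367,.031],-10.5)"
```

```text
t 2.2 pos [0.5196 0.3607 0.094 ] yaw -11.0 F [-1.  -0.2  0.4] q7 -2.08 off [-0.014 -0.024  0.252] rot [ 0.002  0.002 -0.006]
```

Emit:
drive_tool([
  {"offset": [-0.014,-0.024,0.04],"delta_rot": [0,0,-0.006]},
  {"offset": [-0.014,-0.024,0.09],"delta_rot": [0,0,-0.006]},
  {"offset": [-0.014,-0.024,0.14],"delta_rot": [0,0,-0.006]},
  {"offset": [-0.014,-0.024,0.18],"delta_rot": [0,0,-0.006]},
  {"offset": [-0.014,-0.024,0.22],"delta_rot": [0,0,-0.006]},
  {"offset": [-0.014,-0.024,0.24],"delta_rot": [0,0,-0.006]},
  {"offset": [-0.014,-0.024,0.252],"delta_rot": [0,0,-0.006]},
  {"offset": [-0.014,-0.024,0.252],"delta_rot": [0,0,-0.006]},
])

```text
t: 2.87
position: [0.5176, 0.369, 0.0325]
ee_rot: [0.0, 0.996, -0.091, -0.0]
ft_force: [0.0, 0.2, 0.3]
opening: 0.0556
grip_force: 0.0
```

Emit:
drive_tool([
  {"offset": [0,0,0],"delta_rot": [0,0,0]},
  {"offset": [0,0,0],"delta_rot": [0,0,0]},
  {"offset": [0,0,0],"delta_rot": [0,0,0]},
  {"offset": [0,0,0],"delta_rot": [0,0,0]},
  {"offset": [0,0,0],"delta_rot": [0,0,0]},
  {"offset": [0,0,0],"delta_rot": [0,0,0]},
], grip=0)

```text
t: 3.37
position: [0.5185, 0.3694, 0.0342]
ee_rot: [-0.0, 0.996, -0.091, 0.001]
ft_force: [0.8, -0.8, 4.3]
opening: 0.0287
grip_force: 41.3
```

```bash
python3 -c "
from h import *
to([.517,.367,.13],-10.5)"
```

```text
t 3.37 pos [0.5185 0.3694 0.0342] yaw -10.41 F [ 0.8 -0.8  4.3] q7 -2.05 off [-0.004  0.01  -0.383] rot [-0.001 -0.001  0.001]
```

Emit:
drive_tool([
  {"offset": [0,0,-0.03],"delta_rot": [0,0,0]},
  {"offset": [0,0,-0.08],"delta_rot": [0,0,0]},
  {"offset": [0,0,-0.15],"delta_rot": [0,0,0]},
  {"offset": [0,0,-0.23],"delta_rot": [0,0,0]},
  {"offset": [0,0,-0.3],"delta_rot": [0,0,0]},
  {"offset": [0,0,-0.36],"delta_rot": [0,0,0]},
  {"offset": [0,0,-0.4],"delta_rot": [0,0,0]},
  {"offset": [0,0,-0.4],"delta_rot": [0,0,0]},
], force=60)

```text
t: 4.03
position: [0.519, 0.37, 0.1361]
ee_rot: [-0.002, 0.996, -0.091, 0.002]
ft_force: [0.3, 0.4, -2.6]
opening: 0.0284
grip_force: 59.9
```

Run:
```python
from h import *
to([.557,.011,.133],91.5)
d=snap('side','side1')
im=cv2.imread('pics/side1.png');cv2.imwrite('pics/s1.png',cv2.resize(im[120:320,160:360],(600,600),interpolation=cv2.INTER_CUBIC))
```

```text
t 4.03 pos [0.519  0.37   0.1361] yaw -10.39 F [ 0.3  0.4 -2.6] q7 -2.1 off [0.409 1.385 0.009] rot [ 0.    -0.003 -1.132]
```

View pics/s1.png

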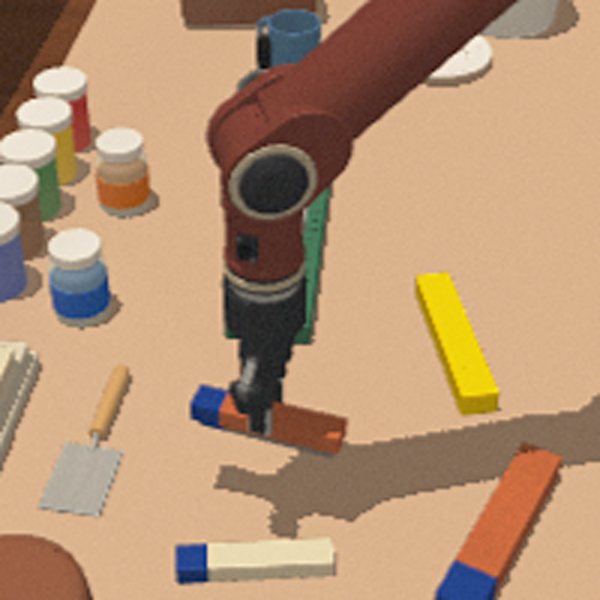

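The bar is held level, with the finger tip just above its underside at crop (262,430). I'll carry it over the gauge now.

Emit:
drive_tool([
  {"offset": [0.02,0.07,-0.02],"delta_rot": [0,0,-0.06]},
  {"offset": [0.04,0.15,-0.04],"delta_rot": [0,0,-0.13]},
  {"offset": [0.07,0.24,-0.06],"delta_rot": [0,0,-0.2]},
  {"offset": [0.1,0.33,-0.07],"delta_rot": [0,0,-0.27]},
  {"offset": [0.13,0.42,-0.07],"delta_rot": [0,0,-0.34]},
  {"offset": [0.16,0.51,-0.07],"delta_rot": [0,0,-0.41]},
  {"offset": [0.18,0.6,-0.07],"delta_rot": [0,0,-0.48]},
  {"offset": [0.2,0.7,-0.07],"delta_rot": [0,0,-0.55]},
])

```text
t: 4.75
position: [0.5346, 0.1873, 0.1495]
ee_rot: [-0.0, 0.941, 0.338, -0.001]
ft_force: [0.9, 0.6, -2.3]
opening: 0.0289
grip_force: 59.9
```

```bash
python3 -c "
from h import *
to([.557,.011,.15],91.5)"
```

```text
t 4.75 pos [0.5346 0.1873 0.1495] yaw 39.45 F [ 0.9  0.6 -2.3] q7 -1.15 off [-0.379  0.602 -0.002] rot [-0.001  0.001 -0.578]
```

Emit:
drive_tool([
  {"offset": [-0.05,0.08,0],"delta_rot": [0,0,-0.07]},
  {"offset": [-0.1,0.17,0],"delta_rot": [0,0,-0.15]},
  {"offset": [-0.16,0.26,0],"delta_rot": [0,0,-0.23]},
  {"offset": [-0.22,0.35,0],"delta_rot": [0,0,-0.31]},
  {"offset": [-0.27,0.44,0],"delta_rot": [0,0,-0.38]},
  {"offset": [-0.33,0.53,0],"delta_rot": [0,0,-0.46]},
  {"offset": [-0.37,0.59,0],"delta_rot": [0,0,-0.53]},
  {"offset": [-0.379,0.602,0],"delta_rot": [0,0,-0.578]},
])

```text
t: 5.42
position: [0.5561, 0.0052, 0.1494]
ee_rot: [0.0, 0.701, 0.713, -0.003]
ft_force: [-0.3, -0.2, -2.1]
opening: 0.0283
grip_force: 59.9
```

Emit:
drive_tool([
  {"offset": [0,0,0],"delta_rot": [0,0,0]},
  {"offset": [0,0,0],"delta_rot": [0,0,0]},
  {"offset": [0,0,0],"delta_rot": [0,0,0]},
])

```text
t: 5.67
position: [0.5563, 0.013, 0.1502]
ee_rot: [-0.001, 0.7, 0.714, -0.0]
ft_force: [-0.0, 0.0, -3.0]
opening: 0.0281
grip_force: 59.9
```

Run:
```python
from h import *
to([.557,.011,.075],91.5)
d=snap('wrist','wrist2')
cv2.imwrite('pics/w2.png',cv2.resize(cv2.imread('pics/wrist2.png'),(800,600),interpolation=cv2.INTER_CUBIC))
```

```text
t 5.67 pos [0.5563 0.013  0.1502] yaw 91.12 F [-0.  0. -3.] q7 -0.16 off [-0.009  0.003  0.301] rot [-0.001 -0.001 -0.004]
```

View pics/w2.png

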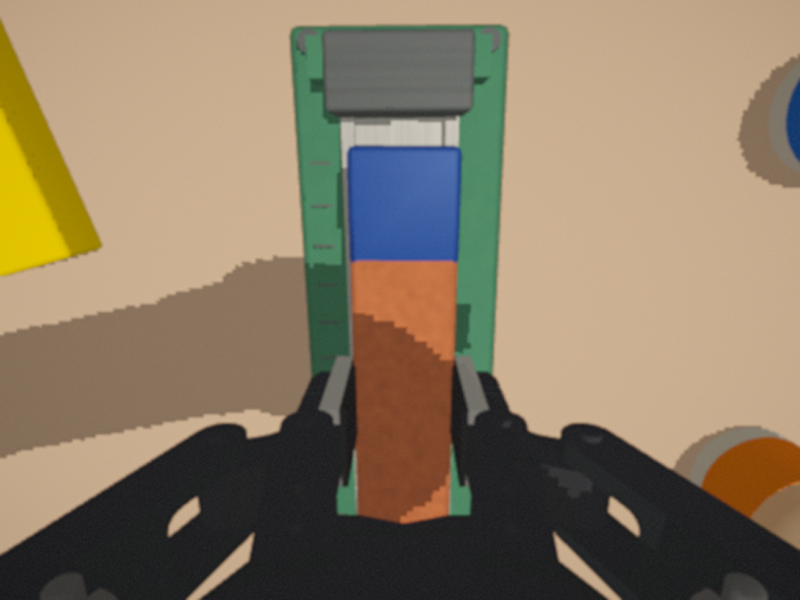

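The bar is aligned with the bed: glazed end edge at (349–461,148), stop front foot at (325–474,113), bed edges at (341,117) and (459,117).

Run:
```python
from h import *
d=load('wrist2'); s=.64
def c(n,x,y,z): p=px2w(d,x*s-.2,y*s-.2,z);print(n,p.round(4));return p
c('barL',349,149,.138);c('barR',461,149,.138);c('barL2',356,430,.138);c('barR2',453,430,.138)
c('stopbL',325,115,.03);c('stopbR',474,112,.03)
c('stoptL',324,30,.062);c('stoptR',475,32,.062);c('bedL',341,117,.03);c('bedR',459,117,.03)
c('baseL',292,28,.03);c('baseR',508,28,.03);c('bL',311,370,.03);c('bR',494,370,.03)
c('bedmL',346,320,.03)
to([.557,.011,.075],91.5)
```

```text
barL [0.5406 0.0849 0.138 ]
barR [0.5696 0.0854 0.138 ]
barL2 [0.5418 0.0029 0.138 ]
barR2 [0.5714 0.0035 0.138 ]
stopbL [0.5178 0.1021 0.03  ]
stopbR [0.587  0.1048 0.03  ]
stoptL [0.5232 0.1302 0.062 ]
stoptR [0.5814 0.1306 0.062 ]
bedL [0.5252 0.1014 0.03  ]
bedR [0.5802 0.1025 0.03  ]
baseL [0.504  0.1382 0.03  ]
baseR [0.6001 0.14   0.03  ]
bL [ 0.507 -0.027  0.03 ]
bR [ 0.6055 -0.0251  0.03  ]
bedmL [0.5262 0.0018 0.03  ]
t 5.72 pos [0.5564 0.0133 0.1504] yaw 91.18 F [ 0.5 -0.3 -2.5] q7 -0.16 off [-0.009  0.002  0.302] rot [-0.001 -0.001 -0.004]
```

Emit:
drive_tool([
  {"offset": [-0.009,-0.002,0.05],"delta_rot": [0,0,-0.004]},
  {"offset": [-0.009,-0.004,0.1],"delta_rot": [0,0,-0.004]},
  {"offset": [-0.009,-0.004,0.16],"delta_rot": [0,0,-0.004]},
  {"offset": [-0.009,-0.004,0.22],"delta_rot": [0,0,-0.004]},
  {"offset": [-0.009,-0.004,0.27],"delta_rot": [0,0,-0.004]},
  {"offset": [-0.009,-0.004,0.3],"delta_rot": [0,0,-0.004]},
  {"offset": [-0.009,-0.004,0.315],"delta_rot": [0,0,-0.004]},
  {"offset": [-0.009,-0.004,0.32],"delta_rot": [0,0,-0.004]},
])

```text
t: 6.38
position: [0.5558, 0.0102, 0.0703]
ee_rot: [-0.0, 0.698, 0.717, -0.0]
ft_force: [0.4, -0.3, -2.4]
opening: 0.0285
grip_force: 59.9
```

Emit:
drive_tool([
  {"offset": [0,0,0.004],"delta_rot": [0,0,0]},
  {"offset": [0,0,0.008],"delta_rot": [0,0,0]},
  {"offset": [0,0,0.012],"delta_rot": [0,0,0]},
  {"offset": [0,0,0.014],"delta_rot": [0,0,0]},
  {"offset": [0,0,0.016],"delta_rot": [0,0,0]},
  {"offset": [0,0,0.016],"delta_rot": [0,0,0]},
])

```text
t: 6.88
position: [0.556, 0.0093, 0.067]
ee_rot: [0.0, 0.698, 0.716, 0.0]
ft_force: [0.7, 0.3, -1.8]
opening: 0.0285
grip_force: 59.9
```

Emit:
drive_tool([
  {"offset": [0,0,0.003],"delta_rot": [0,0,0]},
  {"offset": [0,0,0.006],"delta_rot": [0,0,0]},
  {"offset": [0,0,0.009],"delta_rot": [0,0,0]},
  {"offset": [0,0,0.011],"delta_rot": [0,0,0]},
  {"offset": [0,0,0.011],"delta_rot": [0,0,0]},
])

```text
t: 7.3
position: [0.5559, 0.0093, 0.0642]
ee_rot: [-0.0, 0.698, 0.716, -0.0]
ft_force: [-0.2, 0.3, -0.4]
opening: 0.0283
grip_force: 60.1
```

Emit:
drive_tool([
  {"offset": [0,0,0.003],"delta_rot": [0,0,0]},
  {"offset": [0,0,0.005],"delta_rot": [0,0,0]},
  {"offset": [0,0,0.005],"delta_rot": [0,0,0]},
])

```text
t: 7.55
position: [0.5559, 0.0093, 0.0642]
ee_rot: [0.0, 0.698, 0.716, -0.0]
ft_force: [-2.8, -0.5, 8.0]
opening: 0.0283
grip_force: 61.1
```

Emit:
drive_tool([
  {"offset": [0,0,0],"delta_rot": [0,0,0]},
  {"offset": [0,0,0],"delta_rot": [0,0,0]},
  {"offset": [0,0,0],"delta_rot": [0,0,0]},
  {"offset": [0,0,0],"delta_rot": [0,0,0]},
  {"offset": [0,0,0],"delta_rot": [0,0,0]},
], grip=0.6)

```text
t: 7.97
position: [0.556, 0.0093, 0.0626]
ee_rot: [-0.0, 0.698, 0.716, 0.0]
ft_force: [0.2, 0.8, -0.4]
opening: 0.0512
grip_force: 0.0
```

Emit:
drive_tool([
  {"offset": [0,0,-0.05],"delta_rot": [0,0,0]},
  {"offset": [0,0,-0.15],"delta_rot": [0,0,0]},
  {"offset": [0,0,-0.28],"delta_rot": [0,0,0]},
  {"offset": [0,0,-0.42],"delta_rot": [0,0,0]},
  {"offset": [-0.1,0,-0.56],"delta_rot": [0,0,0]},
  {"offset": [-0.2,0,-0.7],"delta_rot": [0,0,0]},
  {"offset": [-0.3,0,-0.8],"delta_rot": [0,0,0]},
  {"offset": [-0.4,0,-0.8],"delta_rot": [0,0,0]},
])

```text
t: 8.63
position: [0.5618, -0.0921, 0.2694]
ee_rot: [0.005, 0.698, 0.716, 0.004]
ft_force: [1.3, 0.3, -0.0]
opening: 0.0515
grip_force: 0.0
```

Emit:
drive_tool([
  {"offset": [-0.1,0,0],"delta_rot": [0,0,0]},
  {"offset": [-0.2,0,0],"delta_rot": [0,0,0]},
  {"offset": [-0.3,0,0],"delta_rot": [0,0,0]},
  {"offset": [-0.4,0,0],"delta_rot": [0,0,0]},
  {"offset": [-0.4,0,0],"delta_rot": [0,0,0]},
  {"offset": [-0.4,0,0],"delta_rot": [0,0,0]},
])

```text
t: 9.13
position: [0.5604, -0.1926, 0.2623]
ee_rot: [-0.0, 0.699, 0.715, -0.001]
ft_force: [0.6, 0.8, 0.0]
opening: 0.0511
grip_force: 0.0
```

Run:
```python
from h import *
to([.56,-.2,.265],91.5)
d=snap('wrist','wrist3')
cv2.imwrite('pics/w3.png',cv2.resize(cv2.imread('pics/wrist3.png'),(800,600),interpolation=cv2.INTER_CUBIC))
```

```text
t 9.13 pos [ 0.5604 -0.1926  0.2623] yaw 91.25 F [0.6 0.8 0. ] q7 0.23 off [-0.029 -0.002 -0.011] rot [-0.001  0.    -0.003]
```

View pics/w3.png

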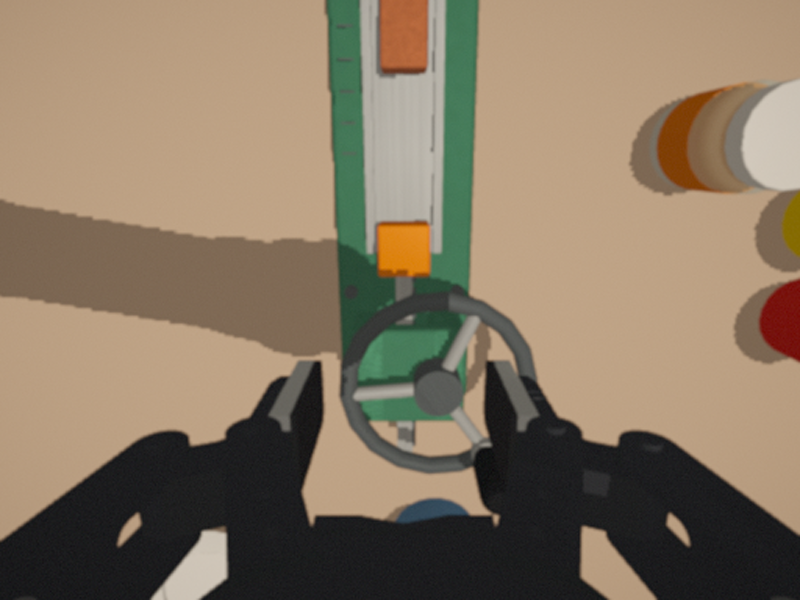

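The bar lies flat and centred at (403,35), with the jaw at (404,250). The wheel hub is at (438,391), and the knob is at about (490,470), partly hidden by the finger. Next I'll locate the axis and knob.

Run:
```python
from h import *
d=load('wrist3'); s=.64
def c(n,x,y,z): p=px2w(d,x*s-.2,y*s-.2,z);print(n,p.round(4));return p
h=c('hub',438,391,.1)
c('rimL out',342,391,.09);c('rimR out',536,391,.09);c('rimtop',440,291,.09);c('rimbot',436,471,.09);c('barend',405,72,.052);c('jaw front L',377,222,.058);c('jfR',430,222,.058)
# knob in scene/side
im=cv2.imread('pics/scene0.png')
d2=load('scene0')
print('hub px scene_big',w2px(d2,[*h[:2],.1])/s,'knob guess',px2w(d2,316*s,432*s,.146),w2px(d2,[h[0],h[1],.146])/s)
a=im[235:300,170:240];cv2.imwrite('pics/k0.png',np.hstack([cv2.resize(a,None,fx=5.5,fy=5.5,interpolation=cv2.INTER_CUBIC),cv2.resize(cv2.imread('pics/side0.png')[120:185,225:295],None,fx=5.5,fy=5.5,interpolation=cv2.INTER_CUBIC)]))
```

```text
hub [ 0.584  -0.2653  0.1   ]
rimL out [ 0.521  -0.2717  0.09  ]
rimR out [ 0.6501 -0.269   0.09  ]
rimtop [ 0.5833 -0.2014  0.09  ]
rimbot [ 0.586  -0.3321  0.09  ]
barend [ 0.5585 -0.0699  0.052 ]
jaw front L [ 0.5419 -0.1632  0.058 ]
jfR [ 0.5773 -0.1624  0.058 ]
hub px scene_big [319.65948817 409.3764856 ] knob guess [ 0.62816013 -0.32339517  0.146     ] [317.79072877 400.37863762]
```

View pics/k0.png

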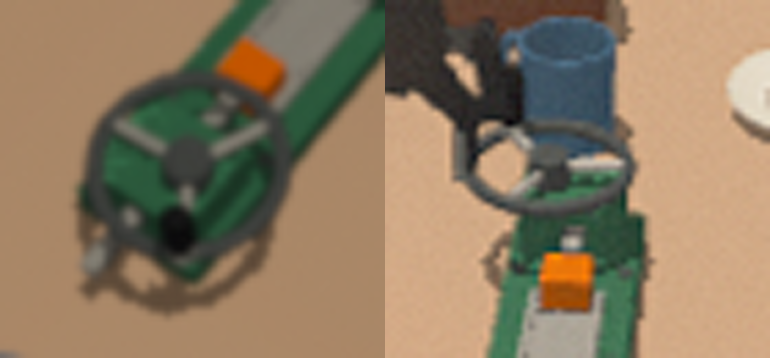

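Run:
```python
from h import *
d=load('scene0')
im=cv2.imread('pics/scene0.png').max(2).astype(int)
m=(im<45);m[:268]=0;m[284:]=0;m[:,:196]=0;m[:,212:]=0
ys,xs=np.nonzero(m);print(len(xs),xs.mean(),ys.mean(),xs.min(),xs.max(),ys.min(),ys.max())
for a in range(-75,-35,5):
    r=np.radians(a);X=[.585+.058*np.cos(r),-.266+.058*np.sin(r)]
    print(a,np.round(X,4),w2px(d,[*X,.122]).round(1),w2px(d,[*X,.146]).round(1))
```

```text
58 201.36206896551724 276.44827586206895 198 206 268 281
-75 [ 0.6   -0.322] [196.7 274.3] [196.  271.4]
-70 [ 0.6048 -0.3205] [198.1 274.8] [197.4 271.9]
-65 [ 0.6095 -0.3186] [199.6 275.1] [198.9 272.2]
-60 [ 0.614  -0.3162] [201.  275.3] [200.4 272.5]
-55 [ 0.6183 -0.3135] [202.6 275.5] [201.9 272.6]
-50 [ 0.6223 -0.3104] [204.1 275.5] [203.4 272.6]
-45 [ 0.626 -0.307] [205.6 275.3] [205.  272.4]
-40 [ 0.6294 -0.3033] [207.1 275.1] [206.5 272.2]
```

```bash
python3 -c "
from h import *
to([.6157,-.3152,.20],91.5)"
```

```text
t 9.18 pos [ 0.5608 -0.1904  0.2624] yaw 91.43 F [0.  1.1 0.4] q7 0.23 off [-0.505  0.207  0.249] rot [-0.    -0.001 -0.001]
```

Emit:
drive_tool([
  {"offset": [-0.06,0.03,0.02],"delta_rot": [0,0,0]},
  {"offset": [-0.15,0.06,0.05],"delta_rot": [0,0,0]},
  {"offset": [-0.25,0.1,0.1],"delta_rot": [0,0,0]},
  {"offset": [-0.35,0.14,0.15],"delta_rot": [0,0,0]},
  {"offset": [-0.43,0.18,0.2],"delta_rot": [0,0,0]},
  {"offset": [-0.48,0.2,0.23],"delta_rot": [0,0,0]},
  {"offset": [-0.505,0.207,0.249],"delta_rot": [0,0,0]},
  {"offset": [-0.505,0.207,0.249],"delta_rot": [0,0,0]},
], grip=0.7, force=25)

```text
t: 9.85
position: [0.6157, -0.3151, 0.1987]
ee_rot: [-0.001, 0.698, 0.716, -0.0]
ft_force: [-0.8, 0.2, 0.7]
opening: 0.0599
grip_force: 0.0
```

Emit:
drive_tool([
  {"offset": [0,0,0],"delta_rot": [0,0,0]},
  {"offset": [0,0,0],"delta_rot": [0,0,0]},
])

```text
t: 10.02
position: [0.6167, -0.3132, 0.2015]
ee_rot: [-0.0, 0.697, 0.717, 0.001]
ft_force: [0.5, 0.4, 0.5]
opening: 0.0597
grip_force: 0.0
```

Run:
```python
from h import *
to([.6157,-.3152,.132],91.5)
d=snap('wrist','wrist4')
cv2.imwrite('pics/w4.png',cv2.resize(cv2.imread('pics/wrist4.png'),(640,480)))
```

```text
t 10.02 pos [ 0.6167 -0.3132  0.2015] yaw 91.63 F [0.5 0.4 0.5] q7 0.39 off [-0.008 -0.005  0.278] rot [ 0.001 -0.001  0.001]
```

View pics/w4.png

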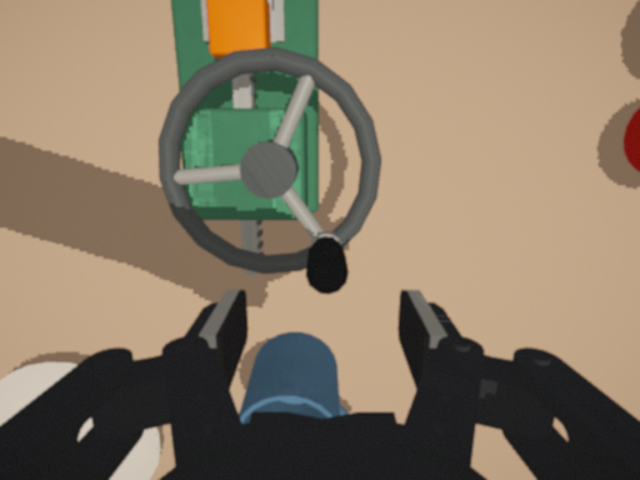

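The knob is clear between the fingers: top at about (327,271), hub at (269,169). The mug stands lower, at (290,400).

Run:
```python
from h import *
d=load('wrist4')
for n,x,y,z in(('knobtop',327,272,.146),('knobbase',327,243,.098),('hub',269,169,.1),('rimL',159,165,.09),('rimR',381,165,.09),('rimT',272,47,.09),('rimB',268,272,.09),('mugrimFar',290,398,.09)):
    print(n,px2w(d,x*.8-.1,y*.8-.1,z).round(4))
```

```text
knobtop [ 0.6187 -0.3103  0.146 ]
knobbase [ 0.6193 -0.31    0.098 ]
hub [ 0.5852 -0.2667  0.1   ]
rimL [ 0.5191 -0.2672  0.09  ]
rimR [ 0.6498 -0.2636  0.09  ]
rimT [ 0.5861 -0.202   0.09  ]
rimB [ 0.5825 -0.3327  0.09  ]
mugrimFar [ 0.597  -0.4269  0.09  ]
```

Emit:
drive_tool([
  {"offset": [0.004,0.011,0.05],"delta_rot": [0,0,0]},
  {"offset": [0.004,0.011,0.11],"delta_rot": [0,0,0]},
  {"offset": [0.004,0.011,0.17],"delta_rot": [0,0,0]},
  {"offset": [0.004,0.011,0.22],"delta_rot": [0,0,0]},
  {"offset": [0.004,0.011,0.26],"delta_rot": [0,0,0]},
  {"offset": [0.004,0.011,0.275],"delta_rot": [0,0,0]},
  {"offset": [0.004,0.011,0.275],"delta_rot": [0,0,0]},
])

```text
t: 10.65
position: [0.6182, -0.314, 0.1304]
ee_rot: [-0.001, 0.698, 0.716, -0.0]
ft_force: [-0.9, -0.5, -0.0]
opening: 0.0594
grip_force: 0.0
```

Emit:
drive_tool([
  {"offset": [0,0,0],"delta_rot": [0,0,0]},
  {"offset": [0,0,0],"delta_rot": [0,0,0]},
  {"offset": [0,0,0],"delta_rot": [0,0,0]},
  {"offset": [0,0,0],"delta_rot": [0,0,0]},
  {"offset": [0,0,0],"delta_rot": [0,0,0]},
  {"offset": [0,0,0],"delta_rot": [0,0,0]},
], grip=0, force=25)

```text
t: 11.15
position: [0.6192, -0.3146, 0.133]
ee_rot: [0.001, 0.698, 0.716, 0.0]
ft_force: [-0.8, 0.3, 5.3]
opening: 0.0212
grip_force: 26.4
```

```bash
cat >> h.py <<'E'
C=np.array([.585,-.2665])
def arc(step,n=8,r=.058):
    s=ctrl.observe();q=s['ee_rot'];R=Rn.from_quat([q[1],q[2],q[3],q[0]]);v=s['position'][:2]-C
    a=np.degrees(np.arctan2(v[1],v[0]));print('t',s['t'],'pos',s['position'].round(4),'ang',a.round(1),'r',np.linalg.norm(v).round(4),'F',s['ft_force'].round(1),'open',round(s['opening'],4))
    for i in range(1,n+1):
        b=np.radians(a-step*i); P=np.array([*(C+r*np.array([np.cos(b),np.sin(b)])),s['position'][2]])
        print((R.inv().apply(P-s['position'])/.25).round(3)[:2],end=' ')
    print()
E
python3 -c "
from h import *
arc(15)"
```

```text
t 11.15 pos [ 0.6192 -0.3146  0.133 ] ang -54.6 r 0.059 F [-0.8  0.3  5.3] open 0.0212
[-0.024 -0.057] [-0.036 -0.116] [-0.032 -0.176] [-0.013 -0.234] [ 0.021 -0.284] [ 0.066 -0.324] [ 0.12  -0.351] [ 0.18  -0.363]
```

Emit:
drive_tool([
  {"offset": [-0.024,-0.057,0],"delta_rot": [0,0,0]},
  {"offset": [-0.036,-0.116,0],"delta_rot": [0,0,0]},
  {"offset": [-0.032,-0.176,0],"delta_rot": [0,0,0]},
  {"offset": [-0.013,-0.234,0],"delta_rot": [0,0,0]},
  {"offset": [0.021,-0.284,0],"delta_rot": [0,0,0]},
  {"offset": [0.066,-0.324,0],"delta_rot": [0,0,0]},
  {"offset": [0.12,-0.351,0],"delta_rot": [0,0,0]},
  {"offset": [0.18,-0.363,0],"delta_rot": [0,0,0]},
])

```text
t: 11.82
position: [0.5266, -0.2738, 0.1329]
ee_rot: [0.002, 0.699, 0.715, -0.0]
ft_force: [1.3, -1.3, 1.8]
opening: 0.0211
grip_force: 26.4
```

```bash
python3 -c "
from h import *
arc(15)"
```

```text
t 11.8167 pos [ 0.5266 -0.2738  0.1329] ang -172.9 r 0.0588 F [ 1.3 -1.3  1.8] open 0.0211
[0.061 0.005] [0.119 0.023] [0.17  0.054] [0.212 0.098] [0.241 0.152] [0.255 0.211] [0.253 0.271] [0.235 0.329]
```

Emit:
drive_tool([
  {"offset": [0.061,0.005,0],"delta_rot": [0,0,0]},
  {"offset": [0.119,0.023,0],"delta_rot": [0,0,0]},
  {"offset": [0.17,0.054,0],"delta_rot": [0,0,0]},
  {"offset": [0.212,0.098,0],"delta_rot": [0,0,0]},
  {"offset": [0.241,0.152,0],"delta_rot": [0,0,0]},
  {"offset": [0.255,0.211,0],"delta_rot": [0,0,0]},
  {"offset": [0.253,0.271,0],"delta_rot": [0,0,0]},
  {"offset": [0.235,0.329,0],"delta_rot": [0,0,0]},
])

```text
t: 12.48
position: [0.6075, -0.2145, 0.1328]
ee_rot: [0.002, 0.698, 0.716, -0.003]
ft_force: [-4.4, -6.9, 6.9]
opening: 0.0209
grip_force: 26.9
```

```bash
python3 -c "
from h import *
arc(15)"
```

```text
t 12.4833 pos [ 0.6075 -0.2145  0.1328] ang 66.6 r 0.0566 F [-4.4 -6.9  6.9] open 0.0209
[-0.027  0.053] [-0.072  0.095] [-0.126  0.123] [-0.185  0.136] [-0.245  0.134] [-0.303  0.116] [-0.354  0.083] [-0.395  0.039]
```

```bash
sed -i 's/^C=.*/C=np.array([.5856,-.2676])/' h.py && python3 -c "
from h import *
arc(14,8,.0575)"
```

```text
t 12.4833 pos [ 0.6075 -0.2145  0.1328] ang 67.6 r 0.0574 F [-4.4 -6.9  6.9] open 0.0209
[-0.028  0.048] [-0.068  0.088] [-0.116  0.117] [-0.169  0.134] [-0.225  0.137] [-0.28   0.126] [-0.331  0.103] [-0.375  0.068]
```

Emit:
drive_tool([
  {"offset": [-0.034,0.045,0],"delta_rot": [0,0,0]},
  {"offset": [-0.074,0.085,0],"delta_rot": [0,0,0]},
  {"offset": [-0.122,0.114,0],"delta_rot": [0,0,0]},
  {"offset": [-0.175,0.131,0],"delta_rot": [0,0,0]},
  {"offset": [-0.231,0.134,0],"delta_rot": [0,0,0]},
  {"offset": [-0.286,0.123,0],"delta_rot": [0,0,0]},
  {"offset": [-0.337,0.1,0],"delta_rot": [0,0,0]},
  {"offset": [-0.381,0.065,0],"delta_rot": [0,0,0]},
])

```text
t: 13.15
position: [0.6292, -0.3049, 0.1329]
ee_rot: [0.002, 0.697, 0.717, 0.002]
ft_force: [2.1, 0.3, 4.4]
opening: 0.021
grip_force: 26.6
```

```bash
python3 -c "
from h import *
arc(8,8,.0578)
d=snap('wrist','wrist5')"
```

```text
t 13.15 pos [ 0.6292 -0.3049  0.1329] ang -40.6 r 0.0573 F [2.1 0.3 4.4] open 0.021
[-0.024 -0.022] [-0.042 -0.048] [-0.058 -0.077] [-0.068 -0.107] [-0.075 -0.138] [-0.077 -0.171] [-0.075 -0.203] [-0.068 -0.234]
```

Emit:
drive_tool([
  {"offset": [-0.024,-0.022,0],"delta_rot": [0,0,0]},
  {"offset": [-0.042,-0.048,0],"delta_rot": [0,0,0]},
  {"offset": [-0.058,-0.077,0],"delta_rot": [0,0,0]},
  {"offset": [-0.068,-0.107,0],"delta_rot": [0,0,0]},
  {"offset": [-0.075,-0.138,0],"delta_rot": [0,0,0]},
  {"offset": [-0.077,-0.171,0],"delta_rot": [0,0,0]},
  {"offset": [-0.075,-0.203,0],"delta_rot": [0,0,0]},
  {"offset": [-0.068,-0.234,0],"delta_rot": [0,0,0]},
])

```text
t: 13.87
position: [0.569, -0.3241, 0.1329]
ee_rot: [0.001, 0.698, 0.716, 0.001]
ft_force: [1.3, 1.0, 5.4]
opening: 0.0208
grip_force: 26.8
```

Run:
```python
from h import *
arc(4,8,.0578)
d=snap('side','side2')
cv2.imwrite('pics/s2.png',cv2.resize(cv2.imread('pics/side2.png')[120:240,210:310],(600,720))[:600])
```

```text
t 13.8667 pos [ 0.569  -0.3241  0.1329] ang -106.4 r 0.0589 F [1.3 1.  5.4] open 0.0208
[ 0.01  -0.014] [ 0.016 -0.029] [ 0.024 -0.043] [ 0.032 -0.057] [ 0.042 -0.07 ] [ 0.052 -0.082] [ 0.063 -0.094] [ 0.075 -0.104]
```

Emit:
drive_tool([
  {"offset": [0.007,-0.015,0],"delta_rot": [0,0,0]},
  {"offset": [0.014,-0.03,0],"delta_rot": [0,0,0]},
  {"offset": [0.022,-0.044,0],"delta_rot": [0,0,0]},
  {"offset": [0.03,-0.058,0],"delta_rot": [0,0,0]},
  {"offset": [0.04,-0.071,0],"delta_rot": [0,0,0]},
  {"offset": [0.05,-0.083,0],"delta_rot": [0,0,0]},
  {"offset": [0.061,-0.094,0],"delta_rot": [0,0,0]},
  {"offset": [0.073,-0.104,0],"delta_rot": [0,0,0]},
])

```text
t: 14.58
position: [0.542, -0.3077, 0.1328]
ee_rot: [0.002, 0.698, 0.716, -0.0]
ft_force: [0.9, -1.3, 5.6]
opening: 0.0207
grip_force: 26.8
```

Run:
```python
from h import *
arc(2.5,8,.0585)
d=snap('side','side3')
im=cv2.imread('pics/side3.png')
cv2.imwrite('pics/s3.png',cv2.resize(im[140:240,210:310],(600,600),interpolation=cv2.INTER_CUBIC))
```

```text
t 14.5833 pos [ 0.542  -0.3077  0.1328] ang -137.4 r 0.0592 F [ 0.9 -1.3  5.6] open 0.0207
[ 0.01  -0.004] [ 0.018 -0.011] [ 0.026 -0.016] [ 0.035 -0.022] [ 0.044 -0.027] [ 0.053 -0.032] [ 0.062 -0.036] [ 0.072 -0.04 ]
```

View pics/s3.png

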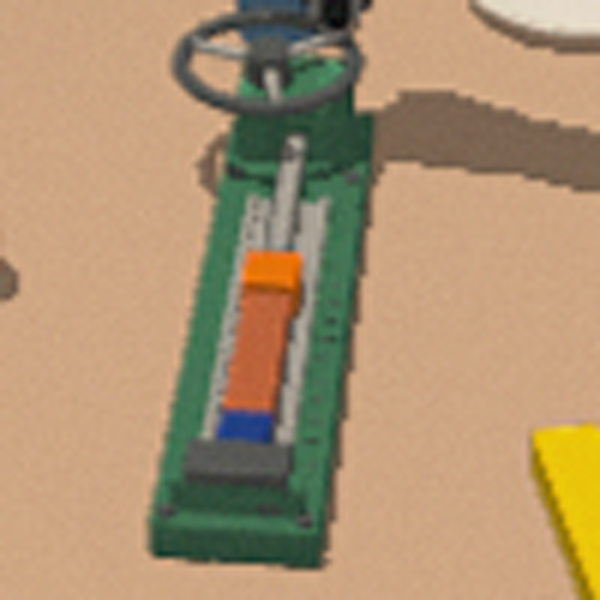

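The bar is in contact with the jaw and close to the stop. That was my eleventh picture, one over the allowance, so I'll finish on force and position numbers only.

Emit:
drive_tool([
  {"offset": [0.008,-0.006,0],"delta_rot": [0,0,0]},
  {"offset": [0.016,-0.012,0],"delta_rot": [0,0,0]},
  {"offset": [0.024,-0.017,0],"delta_rot": [0,0,0]},
  {"offset": [0.032,-0.023,0],"delta_rot": [0,0,0]},
  {"offset": [0.032,-0.023,0],"delta_rot": [0,0,0]},
])

```text
t: 15.05
position: [0.5356, -0.2994, 0.1328]
ee_rot: [0.001, 0.698, 0.716, -0.0]
ft_force: [-0.8, -0.4, 6.9]
opening: 0.0209
grip_force: 26.9
```

Run:
```python
from h import *
arc(3,4,.059)
d=load('side3')
im=cv2.imread('pics/side3.png');h=cv2.cvtColor(im,cv2.COLOR_BGR2HSV)
# column profile across stop/blue boundary along bar centre, predicted rows for glazed top edge at contact
for y in (.085,.09,.095,.1): print(y,w2px(d,[.5555,y,.052]).round(1))
b=(h[...,0]>105)&(h[...,0]<130)&(h[...,1]>140);b[:200]=0;b[225:]=0;b[:,:240]=0;b[:,265:]=0
ys,xs=np.nonzero(b);print(ys.min(),ys.max(),xs.min(),xs.max())
print('stop top far edge z.062 y=.1015',w2px(d,[.5555,.1015,.062]).round(1))
```

```text
t 15.05 pos [ 0.5356 -0.2994  0.1328] ang -147.5 r 0.0592 F [-0.8 -0.4  6.9] open 0.0209
[ 0.011 -0.005] [ 0.022 -0.011] [ 0.034 -0.016] [ 0.045 -0.02 ] 
0.085 [249.4 211.4]
0.09 [249.2 212.3]
0.095 [249.  213.2]
0.1 [248.8 214.1]
209 213 247 254
stop top far edge z.062 y=.1015 [248.7 212.2]
```

Emit:
drive_tool([
  {"offset": [0.006,-0.003,0],"delta_rot": [0,0,0]},
  {"offset": [0.011,-0.005,0],"delta_rot": [0,0,0]},
  {"offset": [0.017,-0.008,0],"delta_rot": [0,0,0]},
  {"offset": [0.022,-0.01,0],"delta_rot": [0,0,0]},
  {"offset": [0.022,-0.01,0],"delta_rot": [0,0,0]},
])

```text
t: 15.47
position: [0.5328, -0.2945, 0.1328]
ee_rot: [0.001, 0.698, 0.716, -0.001]
ft_force: [-0.7, -1.6, 7.4]
opening: 0.0209
grip_force: 26.9
```

```bash
python3 -c "
from h import *
arc(3,2,.059)"
```

```text
t 15.4667 pos [ 0.5328 -0.2945  0.1328] ang -153.0 r 0.0593 F [-0.7 -1.6  7.4] open 0.0209
[ 0.012 -0.004] [ 0.023 -0.008]
```

Fy is only about −1.6 N, so the wheel is still turning freely. I'll go on in 4–5° steps.

Emit:
drive_tool([
  {"offset": [0.005,-0.002,0],"delta_rot": [0,0,0]},
  {"offset": [0.01,-0.004,0],"delta_rot": [0,0,0]},
  {"offset": [0.016,-0.006,0],"delta_rot": [0,0,0]},
  {"offset": [0.016,-0.006,0],"delta_rot": [0,0,0]},
])

```text
t: 15.8
position: [0.531, -0.2906, 0.1328]
ee_rot: [0.001, 0.698, 0.716, -0.001]
ft_force: [-1.2, -1.0, 6.8]
opening: 0.0211
grip_force: 27.0
```

Emit:
drive_tool([
  {"offset": [0.005,-0.001,0],"delta_rot": [0,0,0]},
  {"offset": [0.01,-0.003,0],"delta_rot": [0,0,0]},
  {"offset": [0.01,-0.003,0],"delta_rot": [0,0,0]},
])

```text
t: 16.05
position: [0.5301, -0.2882, 0.1328]
ee_rot: [0.001, 0.698, 0.716, -0.001]
ft_force: [-1.3, -1.1, 8.1]
opening: 0.0211
grip_force: 27.0
```

```bash
python3 -c "
from h import *
arc(3,2,.059)"
```

```text
t 16.05 pos [ 0.5301 -0.2882  0.1328] ang -159.6 r 0.0592 F [-1.3 -1.1  8.1] open 0.0211
[ 0.012 -0.003] [ 0.024 -0.006]
```

Emit:
drive_tool([
  {"offset": [0.005,-0.001,0],"delta_rot": [0,0,0]},
  {"offset": [0.01,-0.002,0],"delta_rot": [0,0,0]},
  {"offset": [0.01,-0.002,0],"delta_rot": [0,0,0]},
])

```text
t: 16.3
position: [0.5293, -0.2858, 0.1328]
ee_rot: [0.001, 0.698, 0.716, -0.001]
ft_force: [-2.1, -1.3, 8.4]
opening: 0.0206
grip_force: 27.0
```

Emit:
drive_tool([
  {"offset": [0.004,-0.001,0],"delta_rot": [0,0,0]},
  {"offset": [0.008,-0.002,0],"delta_rot": [0,0,0]},
  {"offset": [0.008,-0.002,0],"delta_rot": [0,0,0]},
])

```text
t: 16.55
position: [0.5287, -0.2839, 0.1328]
ee_rot: [0.001, 0.698, 0.716, -0.001]
ft_force: [-1.5, -1.5, 8.3]
opening: 0.021
grip_force: 27.0
```

Emit:
drive_tool([
  {"offset": [0.005,-0.001,0],"delta_rot": [0,0,0]},
  {"offset": [0.01,-0.002,0],"delta_rot": [0,0,0]},
  {"offset": [0.01,-0.002,0],"delta_rot": [0,0,0]},
])

```text
t: 16.8
position: [0.528, -0.2813, 0.1328]
ee_rot: [0.0, 0.698, 0.716, -0.001]
ft_force: [-2.0, -1.2, 8.3]
opening: 0.0211
grip_force: 27.0
```

Emit:
drive_tool([
  {"offset": [0.004,-0.001,0],"delta_rot": [0,0,0]},
  {"offset": [0.008,-0.001,0],"delta_rot": [0,0,0]},
  {"offset": [0.008,-0.001,0],"delta_rot": [0,0,0]},
])

```text
t: 17.05
position: [0.5276, -0.2794, 0.1328]
ee_rot: [0.0, 0.698, 0.716, -0.001]
ft_force: [-2.5, -0.9, 8.2]
opening: 0.0209
grip_force: 27.1
```

Emit:
drive_tool([
  {"offset": [0.005,-0.002,0],"delta_rot": [0,0,0]},
  {"offset": [0.01,-0.003,0],"delta_rot": [0,0,0]},
  {"offset": [0.01,-0.003,0],"delta_rot": [0,0,0]},
])

```text
t: 17.3
position: [0.5272, -0.2774, 0.1328]
ee_rot: [0.001, 0.698, 0.716, -0.001]
ft_force: [-1.7, -3.1, 7.9]
opening: 0.0206
grip_force: 26.9
```

Emit:
drive_tool([
  {"offset": [0.004,-0.001,0],"delta_rot": [0,0,0]},
  {"offset": [0.008,-0.001,0],"delta_rot": [0,0,0]},
  {"offset": [0.008,-0.001,0],"delta_rot": [0,0,0]},
])

```text
t: 17.55
position: [0.5271, -0.2772, 0.1328]
ee_rot: [0.002, 0.699, 0.716, -0.002]
ft_force: [0.1, -5.7, 6.0]
opening: 0.0211
grip_force: 26.8
```

Run:
```python
from h import *
arc(3,2,.059)
d=snap('side','side4')
from h import *
for f in('side3','side4'):
    im=cv2.imread(f'pics/{f}.png');h=cv2.cvtColor(im,cv2.COLOR_BGR2HSV).astype(int)
    o=(h[...,0]>8)&(h[...,0]<18)&(h[...,1]>215)&(h[...,2]>120);o[:160]=0;o[215:]=0;o[:,:240]=0;o[:,:]&=True;o[:,275:]=0
    b=(h[...,0]>105)&(h[...,0]<130)&(h[...,1]>140);b[:200]=0;b[225:]=0;b[:,:240]=0;b[:,265:]=0
    for m in(o,b):
        ys,xs=np.nonzero(m);print(f,len(ys),ys.mean().round(2),ys.min(),ys.max(),xs.min(),xs.max())
d=load('side4')
for v in(.12,.125,.13):
    y=.1015-(.28-v); print(v,w2px(d,[.5585,y,.058]).round(1),w2px(d,[.5585,y-.036,.058]).round(1))
```

```text
t 17.55 pos [ 0.5271 -0.2772  0.1328] ang -170.7 r 0.0592 F [ 0.1 -5.7  6. ] open 0.0211
[ 0.012 -0.   ] [ 0.025 -0.001] 
side3 51 185.35 182 189 251 259
side3 32 210.62 209 213 247 254
side4 55 186.69 184 193 251 259
side4 17 211.59 211 213 247 254
0.12 [253.8 185.9] [255.1 180.4]
0.125 [253.7 186.7] [254.9 181.2]
0.13 [253.5 187.5] [254.7 181.9]
```

The knob has stalled and Fy rises to −5.7 N. The 476° turned is about 116 mm of travel, so the jaw should be near 0.130. One small nudge will confirm it.

Emit:
drive_tool([
  {"offset": [0.004,0,0],"delta_rot": [0,0,0]},
  {"offset": [0.004,0,0],"delta_rot": [0,0,0]},
  {"offset": [0.004,0,0],"delta_rot": [0,0,0]},
])

```text
t: 17.85
position: [0.5272, -0.2771, 0.1329]
ee_rot: [0.003, 0.699, 0.715, -0.002]
ft_force: [-0.6, -6.0, 5.2]
opening: 0.0207
grip_force: 26.7
```

Emit:
drive_tool([
  {"offset": [-0.003,0,0],"delta_rot": [0,0,0]},
  {"offset": [-0.005,0,0],"delta_rot": [0,0,0]},
  {"offset": [-0.005,0,0],"delta_rot": [0,0,0]},
])

```text
t: 18.1
position: [0.5272, -0.2772, 0.1328]
ee_rot: [0.002, 0.699, 0.715, -0.002]
ft_force: [-0.2, -4.3, 6.0]
opening: 0.021
grip_force: 26.9
```

Emit:
drive_tool([
  {"offset": [0,0,0],"delta_rot": [0,0,0]},
  {"offset": [0,0,0],"delta_rot": [0,0,0]},
  {"offset": [0,0,0],"delta_rot": [0,0,0]},
  {"offset": [0,0,0],"delta_rot": [0,0,0]},
  {"offset": [0,0,0],"delta_rot": [0,0,0]},
], grip=0.6)

```text
t: 18.52
position: [0.5273, -0.273, 0.1312]
ee_rot: [-0.001, 0.698, 0.716, -0.0]
ft_force: [1.1, 0.2, -0.2]
opening: 0.0514
grip_force: 0.0
```

Emit:
drive_tool([
  {"offset": [0,0,-0.05],"delta_rot": [0,0,0]},
  {"offset": [0,0,-0.15],"delta_rot": [0,0,0]},
  {"offset": [0,0,-0.25],"delta_rot": [0,0,0]},
  {"offset": [0,0,-0.35],"delta_rot": [0,0,0]},
  {"offset": [0.1,0.05,-0.45],"delta_rot": [0,0,0]},
  {"offset": [0.2,0.1,-0.5],"delta_rot": [0,0,0]},
  {"offset": [0.3,0.1,-0.5],"delta_rot": [0,0,0]},
  {"offset": [0.4,0.1,-0.5],"delta_rot": [0,0,0]},
])

```text
t: 19.18
position: [0.551, -0.1715, 0.2578]
ee_rot: [0.001, 0.698, 0.716, 0.001]
ft_force: [0.4, 0.4, -0.1]
opening: 0.0512
grip_force: 0.0
```

Emit:
drive_tool([
  {"offset": [0.1,0,0],"delta_rot": [0,0,0]},
  {"offset": [0.2,0,0],"delta_rot": [0,0,0]},
  {"offset": [0.3,0,0],"delta_rot": [0,0,0]},
  {"offset": [0.35,0,0],"delta_rot": [0,0,0]},
  {"offset": [0.35,0,0],"delta_rot": [0,0,0]},
  {"offset": [0.35,0,0],"delta_rot": [0,0,0]},
])

```text
t: 19.68
position: [0.5478, -0.0861, 0.2567]
ee_rot: [0.0, 0.698, 0.716, -0.0]
ft_force: [0.3, -0.9, 0.3]
opening: 0.0513
grip_force: 0.0
```

Run:
```python
from h import *
s=ctrl.observe();print(s['t'],s['position'],s['ft_force'])
d=snap('wrist','wrist6')
im=cv2.imread('pics/wrist6.png');h=cv2.cvtColor(im,cv2.COLOR_BGR2HSV).astype(int)
H,S,V=h[...,0],h[...,1],h[...,2]
u,v=w2px(d,[.5545,.085,.052]);print(u,v)
# colour profile along the bar centre line: y of transitions at bar-top height
for y in np.arange(-.1,.12,.004):
    x=.5546-.0265*(y-.101);p=w2px(d,[x,y,.052]);i,j=int(round(p[1])),int(round(p[0]))
    if 0<=i<384 and 0<=j<512: print(round(y,3),h[i,j].tolist(),end='; ')
```

```text
19.6833 [ 0.54782178 -0.08609128  0.25672244] [ 0.26544896 -0.94815769  0.2734106 ]
270.288735648223 -12.49868682481091
-0.1 [21, 24, 105]; -0.096 [20, 22, 105]; -0.092 [21, 23, 112]; -0.088 [20, 22, 171]; -0.084 [14, 195, 212]; -0.08 [17, 235, 219]; -0.076 [17, 234, 221]; -0.072 [17, 231, 222]; -0.068 [17, 230, 222]; -0.064 [16, 221, 224]; -0.06 [16, 219, 224]; -0.056 [16, 215, 225]; -0.052 [17, 217, 227]; -0.048 [12, 198, 157]; -0.044 [11, 170, 183]; -0.04 [11, 169, 183]; -0.036 [11, 170, 183]; -0.032 [10, 170, 181]; -0.028 [11, 168, 185]; -0.024 [11, 172, 181]; -0.02 [11, 170, 183]; -0.016 [11, 170, 180]; -0.012 [11, 172, 176]; -0.008 [10, 169, 183]; -0.004 [10, 170, 180]; 0.0 [11, 172, 182]; 0.004 [11, 170, 179]; 0.008 [10, 172, 179]; 0.012 [11, 170, 183]; 0.016 [10, 169, 180]; 0.02 [10, 171, 180]; 0.024 [11, 171, 182]; 0.028 [10, 169, 178]; 0.032 [10, 170, 179]; 0.036 [11, 171, 180]; 0.04 [10, 167, 180]; 0.044 [11, 170, 178]; 0.048 [11, 172, 178]; 0.052 [11, 170, 182]; 0.056 [11, 172, 178]; 0.06 [11, 168, 176]; 0.064 [10, 170, 176]; 0.068 [11, 171, 177]; 0.072 [112, 131, 150];
```

The numbers agree. The plain end and jaw meet at y ≈ −0.048 and the glaze starts at 0.070, which puts the glazed end at about 0.102, against the stop face at 0.1015.

```bash
python3 -c "
from h import *
print(ctrl.close_job())"
```

```text
the job is handed in; nothing more can be done
None
```

The terracotta bar lies flat and released in the gauge with its glazed end at the stop, and I closed the jaw snugly onto it with the handwheel (about 6 N at the knob) and handed the job in at about 20 s; no verdict came back, and I viewed 11 pictures, one over the limit of 10.

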